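# Load a bottle and index it under the capping head

### The arm

A 6-joint arm with a two-finger parallel gripper is mounted at the origin on the work surface. World frame = base frame: x ahead of the robot, y to its left, z up, the work surface at z = 0. Lengths are in mm, angles in rad, forces in N, time in s.
With the tool pointing down it reaches from about 275 to 1000 mm from the base axis. Payload 8.4 kg.
Tool frame: the origin (TCP) lies on the centre line of the jaws, within the pads' length; the fingertips stand r.tip_reach ahead of it and the grasp point (between the pads) lies 11 mm behind it (r.tip_reach is the distance from the TCP to the fingertips, in mm); z points along the fingers, y is the line along which they close (so a half turn about z gives the same grasp; the last joint's range is limited). The gripper opens to 85 mm and grips with 20 to 120 N. Pads are 22 mm wide; open, the fingers measure 114 mm over their backs; the gripper's body (76 mm by 85 mm) begins 54 mm behind the grasp point. The pads swing forward as they close: fully open they stand 13 mm farther back than shut.
Start: joints at [1.158, 0.353, 1.633, -0, 1.155, -0.002], TCP at [249.588, 573.004, 239.281] pointing down, gripper open.
Joint ranges: [-2.63, 2.63], [-0.92, 2.1], [0.06, 2.66], [-1.3, 4.44], [0, 2.69], [-3.02, 3.02]. Speed limits (rad/s): [2.22, 2.22, 2.79, 3.14, 3.14, 3.14].

### API

Orientations are given as [roll, pitch, yaw] about the fixed x, y, z axes, in that order (R = Rz(yaw) Ry(pitch) Rx(roll)).
In Python, from rig import r gives the robot as it stands.
- The arm moves only by the tool carry_out, never from a script. Its argument "targets" is a list of rows, each an object with "dp": the shift along the tool's x, y, z in mm, a list of three; "yaw": the turn about the tool's z in degrees. A call has 1 to 12 rows; each row is the pose to reach, as a shift and turn from the pose commanded when the call began, along the tool's axes at that moment; what a row does not reach only later rows make up. A row lasts 1/8 s, in which the tool goes at most 62.5 mm and 10.7 degrees, less where a joint would pass 70% of its speed; a pose out of reach is approached as far as the arm can. A call with a gripper value outside its range is refused whole. "fingers" is the opening, from -1 (shut) to 1 (fully open), so that 0 is half open, set as the call begins (left out, the last holds). The fingers move at their own pace and stop on an object; "grip_force" is the grip in N (left out, the last holds). Time passes only in rows, so rows that repeat a pose let the fingers close. It gives the time, the measured TCP pose, the force, the opening and the grip force at its end, in the units of the state.
- r.sense(): the state, without advancing time (a new reading comes with each control period).
- r.grab_frame(name): name is "scene" or "top"; returns the picture (384x512x3 uint8, red, green, blue); there is no depth.
- r.get_calibration(name): a dict with "fx", "fy", "cx", "cy" (pixels), "rvec" (rotation vector, rad) and "tvec" (3), from world to camera coordinates, as OpenCV has them. Camera axes: x right, y down, z forward; pixel columns grow to the right and rows downward; lengths in mm; the calibration is good to about 2 mm. A picture is of the moment at which its call begins. get_calibration takes no time and is no camera call.
- r.sign_off(): hands the job in; it is judged then, once.
The state is a dict: "clock": time; "qpos": joint angles; "qvel": joint speeds; "joint_efforts": joint torques, N m; "eef_pos": TCP position; "tcp_rot": TCP orientation; "contact_force": force on the tool from outside, world axes, zero at the start; "wrist_torque": the same for the moment, N m; "opening": opening from 0.0 (shut) to 1.0 (fully open); "grasp_force": force on a finger pad.
Only numpy, scipy, OpenCV 4.12 (cv2) and the standard library are available. Lean on these libraries where they do the work, as an engineer would, in place of code of your own. Each camera call takes 0.05 s, during which the arm holds its last target. There are 200 camera calls.

### The job

Stand the bottle with the orange cap in the white ring of the carriage while the carriage is still at its loading end, setting it down without dropping it, and let go. Then push the carriage along its slide towards the capping head until the spring catch at the head clicks into the gap between the carriage's two rollers and holds it there; let go and leave the bottle upright in the ring under the head. Leave the finished black-capped bottles standing where they are.

Things in the scene. Friction and masses are not known exactly. Their poses are not given: they have to be found in the camera images.
- bottle_center (a point): Centre, half-way up, of the loose bottle to be capped: black, round, orange cap, 100 to 190 g. 100 mm tall; straight body 44 mm in diameter from the foot up to 75 mm, then a short shoulder and a cap 27 mm in diameter. z axis up the bottle. It stands on the table among three look-alikes with black caps, at least 80 mm away centre to centre.
- done0_center (a point): Centre, half-way up, of a finished bottle, black cap, same sizes. Bystander.
- done1_center (a point): As the one above, another finished bottle.
- done2_center (a point): As the one above, another finished bottle.
- nest (a point): Centre of the nest floor on the carriage, where the bottle's foot rests, 40 mm above the table. Round it a white upright ring: 50 mm inside diameter, 20 mm high, flared mouth, 65 mm outside. Moves with the carriage. Its y axis points along the slide, the way to push; x across the slide, away from the robot; z up. The capping head stands beyond the slide.
- handle (a point): Centre of the red push handle on the carriage: a block 24 x 24 mm, 36 mm high (centre 118, top 136 mm above the table) on a 14 mm steel post; sides parallel to the nest's axes. It stands 125 mm behind the nest (nest -y). The head's chuck, 38 mm wide, hangs over the catching place, underside 155 mm above the table, 15 mm over a seated bottle; its blue arm is 248 mm high.
- carriage (a joint): Travel of the carriage in m, growing along the nest's +y: 0 at the loading end (starts at 0 to 0.02), 0.26 at the far stop. It drags with about 1.5 N and stays where left. On its far edge are two brass rollers 18 mm apart, centred on the nest. The head and its catch are clamped elsewhere each time: the catch engages at some travel between 0.135 and 0.195.
- catch (a joint): How far (m) the head's spring plunger (orange tail knob) is pushed back: 0 free, about 0.0055 on a roller's crest, 0.002 in the gap between the rollers (caught). The first roller meets it 19 mm before the catching place and resists with 8 to 15 N; from its crest, 9 mm before, the catch draws the carriage on with 2 to 4 N and centres it when let go. 8 to 12 N forces it out past the second.
Mind the look-alikes: they are no part of the job. Leave any green or pink look-alike of the part that bears bottle_center alone.

How it is judged (in metres and radians):
On the way, in this order (a step that is already met when the one before it is completed fails the run):
1. the orange-capped bottle stands in the nest, let go, with the carriage still at its loading end (horizontal distance between bottle_center and nest below 0.007 m and z of bottle_center in the frame of nest between 0.045 and 0.054 m and angle between bottle_center's own z axis and vertical below 0.12 rad and value of joint carriage below 0.05 m and contact force between the fingers and bottle below 0.1 N), for 0.2 s.
2. the catch is between the two rollers, the bottle still in the nest (horizontal distance between bottle_center and nest below 0.007 m and z of bottle_center in the frame of nest between 0.045 and 0.054 m and angle between bottle_center's own z axis and vertical below 0.12 rad and value of joint catch between 0.001 and 0.0042 m and value of joint carriage above 0.1 m), for 0.2 s.
At the end, for the whole second after the job is handed in: The catch rests in the gap between the rollers (pushed back 1.0 to 4.2 mm), the carriage is at rest with the bottle standing in the nest: within 7 mm of its centre, on its floor, tilted under 0.12 rad; all let go (all of step 2 and velocity of joint carriage between -0.01 and 0.01 m/s and linear speed of bottle below 0.02 m/s); the robot touches nothing.
It fails at once if a finished bottle is moved by more than 30 mm or tipped (distance of any of done0_center, done1_center, done2_center from where it was at the start of the episode above 0.03 m or angle between any of done0_center, done1_center, done2_center's own z axis and vertical above 0.35 rad).
It fails at once if the orange-capped bottle is tipped over (angle between bottle_center's own z axis and vertical above 0.8 rad).
It fails at once if the orange-capped bottle is dropped (falls free, faster than 0.7 m/s) (linear speed of bottle above 0.7 m/s and contact force between the fingers and bottle below 0.05 N).
It also fails if it takes over 67 s, if anything falls off the work surface, if the arm or the gripper's body presses on something with over 40 N, if the wrist force passes 120 N, or if a joint passes its speed limit or range.

## Working session

There is one attempt and no reset: what is moved stays moved. The work goes in short steps, Python scripts to look and compute and a tool call to move; the robot and the scene stay as the last step left them, time stands still between calls to the robot, and variables do not carry over. Pictures are saved under pics/ and viewed, at most 10 in all, crops included, and the job is handed in when it is done.

Besides the shell and the picture viewer there is one more tool, called after "Call:" as name(argument=value, ...), one argument or row to a line, values as JSON. carry_out: Moves the arm, as the interface text tells. Its arguments: {"type":"object","properties":{"targets":{"type":"array","items":{"type":"object","properties":{"dp":{"type":"array","items":{"type":"number"}},"yaw":{"type":"number"}}}},"fingers":{"type":"number"},"grip_force":{"type":"number"}},"required":["targets"]}

```bash
mkdir -p pics; python3 - <<'E'
from rig import r
import cv2,numpy as np
a=r.grab_frame("scene");b=r.grab_frame("top")
cv2.imwrite("pics/s0.png",a[:,:,::-1]);cv2.imwrite("pics/t0.png",b[:,:,::-1])
s=r.sense();print({k:np.round(v,3) for k,v in s.items()},r.tip_reach)
for n in("scene","top"):
  c=r.get_calibration(n);R=cv2.Rodrigues(np.array(c["rvec"]))[0];print(n,c["fx"],-R.T@np.array(c["tvec"]),R)
E
```

```text
{'clock': np.float64(0.1), 'qpos': array([ 1.158,  0.354,  1.634,  0.   ,  1.155, -0.002]), 'qvel': array([ 0.002, -0.001, -0.002,  0.001, -0.001,  0.002]), 'joint_efforts': array([ 1.0000e-03, -6.0635e+01, -3.4282e+01,  0.0000e+00,  4.0000e-03,
        0.0000e+00]), 'eef_pos': array([249.408, 572.622, 238.631]), 'tcp_rot': array([-3.14 , -0.   ,  2.731]), 'contact_force': array([-0.245, -0.865, -0.316]), 'wrist_torque': array([ 0.025, -0.014,  0.01 ]), 'grasp_force': np.float64(0.0), 'opening': np.float64(0.998)} 8.0
scene 418.2336125386152 [1347.51969066  362.49164149  843.18128669] [[-0.34703232  0.9377064  -0.0165916 ]
 [ 0.59899682  0.20799852 -0.77326543]
 [-0.72164491 -0.27828641 -0.63386536]]
top 350.79466020853516 [410.33878159  40.9649203  963.43824086] [[ 0.02495683 -0.99951001  0.01889183]
 [-0.99502902 -0.02665852 -0.09595085]
 [ 0.09640747 -0.01640329 -0.99520678]]
```

View pics/s0.png

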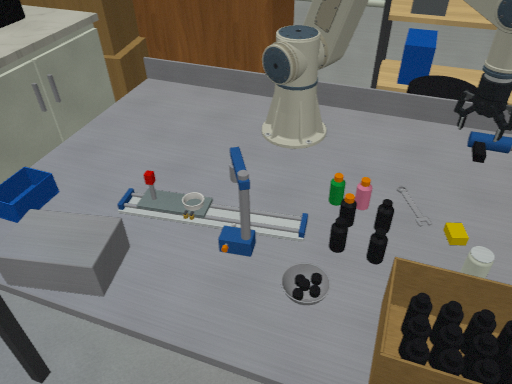

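View pics/t0.png

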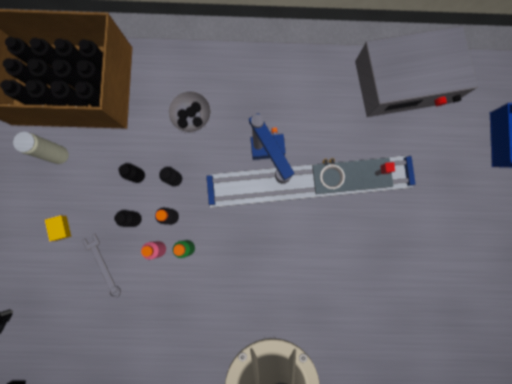

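Top view: orange caps are at about (163,215) on a black body, (152,251) on pink and (181,250) on green. The black-bodied one (scene 349,198) fits the description. The nest ring is at (332,177), the handle at (389,168) and the head at about (283,178). I'll confirm with a crop and measure.

```bash
cat >h.py <<'E'
from rig import r
import cv2,numpy as np
def cam(n):
    c=r.get_calibration(n);K=np.array([[c["fx"],0,c["cx"]],[0,c["fy"],c["cy"]],[0,0,1]]);R=cv2.Rodrigues(np.array(c["rvec"]))[0]
    return K,R,np.array(c["tvec"]).ravel()
def plane(n,uv,z):
    K,R,t=cam(n);C=-R.T@t;d=R.T@np.linalg.inv(K)@[uv[0],uv[1],1];return C+d*(z-C[2])/d[2]
def two(u1,u2):
    P=[k@np.c_[R,t] for k,R,t in(cam("scene"),cam("top"))]
    X=cv2.triangulatePoints(P[0],P[1],np.float64(u1),np.float64(u2)).ravel();return X[:3]/X[3]
def blobs(im,lo,hi,box,amin=4):
    h=cv2.cvtColor(im,cv2.COLOR_RGB2HSV);m=cv2.inRange(h,lo,hi);k=np.zeros_like(m);x0,y0,x1,y1=box;k[y0:y1,x0:x1]=m[y0:y1,x0:x1]
    n,l,s,c=cv2.connectedComponentsWithStats(k);return [(s[i].tolist(),c[i].round(1).tolist()) for i in range(1,n) if s[i][4]>=amin]
E
python3 - <<'E'
from h import *
a=r.grab_frame("scene");b=r.grab_frame("top")
O=((5,150,120),(18,255,255))
print("orange s",blobs(a,*O,(200,150,400,280)));print("orange t",blobs(b,*O,(130,110,300,270)))
Rd=((0,170,100),(4,255,255))
print("red s",blobs(a,*Rd,(120,150,180,220)));print("red t",blobs(b,*Rd,(370,150,410,190)))
W=((0,0,190),(180,40,255))
print("ring s",blobs(a,*W,(175,185,212,220)));print("ring t",blobs(b,*W,(314,160,350,195)))
print("dark t",blobs(b,(0,0,0),(180,255,60),(105,155,190,235),20))
B=((105,150,60),(125,255,255))
print("blue t",blobs(b,*B,(195,100,430,215),10));print("blue s",blobs(a,*B,(110,140,320,260),10))
x=np.hstack([cv2.resize(a[150:275,290:410],(384,400),interpolation=2),cv2.resize(b[140:260,100:215],(384,400),interpolation=2)])
y=np.hstack([cv2.resize(a[160:230,110:220],(384,200),interpolation=2),cv2.resize(b[130:200,290:400],(384,200),interpolation=2)])
cv2.imwrite("pics/c0.png",np.vstack([x,y])[:,:,::-1])
E
```

```text
orange s [([334, 173, 9, 9, 66], [338.3, 177.0]), ([361, 177, 10, 10, 75], [365.4, 181.4]), ([345, 193, 10, 11, 83], [349.2, 197.8]), ([222, 245, 6, 7, 35], [224.4, 248.0])]
orange t [([272, 128, 5, 4, 18], [274.0, 129.7]), ([156, 210, 11, 11, 101], [160.8, 215.0]), ([173, 244, 12, 12, 104], [178.6, 249.6]), ([141, 246, 12, 11, 106], [146.7, 250.9])]
red s [([144, 171, 11, 14, 118], [149.2, 177.1])]
red t [([385, 163, 9, 9, 70], [389.2, 167.0])]
ring s []
ring t []
dark t [([119, 163, 26, 20, 355], [131.4, 172.6]), ([160, 167, 22, 19, 303], [170.3, 176.1]), ([160, 208, 18, 16, 161], [170.6, 216.3]), ([115, 210, 26, 17, 360], [127.5, 218.3])]
blue t [([252, 125, 41, 53, 871], [272.7, 149.9]), ([406, 157, 8, 27, 129], [409.8, 170.1]), ([208, 177, 6, 27, 113], [210.3, 189.9])]
blue s [([231, 147, 15, 29, 237], [236.9, 159.2]), ([238, 179, 12, 11, 96], [243.6, 184.3]), ([118, 189, 16, 20, 127], [125.2, 198.6]), ([299, 213, 9, 24, 121], [302.8, 224.8]), ([219, 226, 36, 30, 707], [236.4, 241.0])]
```

View pics/c0.png

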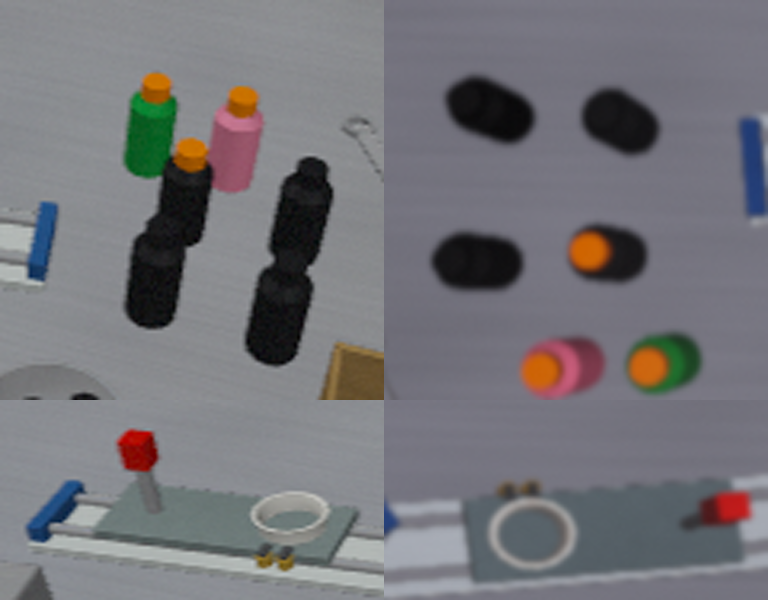

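The crop shows the black-bodied bottle with the orange cap at scene (349,198), top (161,215). Black-capped ones sit up-left, up and left of it in the top view, with pink and green below. It is the target. Ring centre is at about top (332.4,176.9), scene (193,201).

```bash
python3 - <<'E'
from h import *
np.set_printoptions(precision=1,suppress=True)
print("cap two",two((349.2,197.8),(160.8,215)),"green",plane("top",(178.6,249.6),97),"pink",plane("top",(146.7,250.9),97))
print("cap pl", plane("top",(160.8,215),97),plane("scene",(349.2,197.8),94))
for n,u in zip("abc",((131.4,172.6),(170.3,176.1),(127.5,218.3))): print("done",plane("top",u,45))
h=two((149.2,177.1),(389.2,167.));print("handle",h,plane("top",(389.2,167),128))
print("ends",plane("top",(409.8,170.1),30),plane("top",(210.3,189.9),30))
b=r.grab_frame("top");a=r.grab_frame("scene")
# ring: bright outline on grey-green plate
for n,im,(x0,y0,x1,y1),z in(("top",b,(316,162,349,192),60),("scene",a,(178,187,209,216),60)):
    g=im[y0:y1,x0:x1].min(2);t,m=cv2.threshold(g,0,255,cv2.THRESH_OTSU)
    cs=max(cv2.findContours(m,cv2.RETR_EXTERNAL,cv2.CHAIN_APPROX_NONE)[0],key=cv2.contourArea)
    e=cv2.fitEllipse(cs);c=np.array(e[0])+(x0,y0);print(n,t,e[1],c,plane(n,c,60),plane(n,c,55))
print("bigarm chuck/blue-arm tail", plane("top",(283,178),165))
E
```

```text
cap two [438.2 285.2  92.2] green [354.8 237.3  97. ] pink [349.9 314.2  97. ]
cap pl [437.8 284.8  97. ] [440.9 284.7  94. ]
done [548.6 382.3  45. ]
done [542.2 280.1  45. ]
done [428.6 384.9  45. ]
handle [ 567.8 -269.6  119.5] [ 567.3 -268.9  128. ]
ends [ 578.7 -361.4   30. ] [510.1 175.9  30. ]
top 115.0 (24.603717803955078, 24.950496673583984) [332.1 176.3] [ 551.1 -143.8   60. ] [ 551.9 -144.8   55. ]
scene 122.0 (25.009708404541016, 29.981887817382812) [193.1 196.4] [ 542.2 -147.8   60. ] [ 537. -151.   55.]
bigarm chuck/blue-arm tail [527.7  -9.1 165. ]
```

```bash
cat >>h.py <<'E'
def dp(frm,to,yaw):
    c,s=np.cos(yaw),np.sin(yaw);d=np.subtract(to,frm);return np.round([c*d[0]+s*d[1],s*d[0]-c*d[1],-d[2]],1)
E
python3 - <<'E'
from h import *
y=2.731
print(dp((249.6,573,239.3),(438.5,285,160),y))
E
```

```text
[-288.2 -188.7   79.3]
```

Call:
carry_out(
  targets=[
    {"dp": [-20, -13, 0]},
    {"dp": [-60, -39, 0]},
    {"dp": [-105, -69, 0]},
    {"dp": [-150, -98, 10]},
    {"dp": [-195, -128, 30]},
    {"dp": [-240, -157, 50]},
    {"dp": [-275, -180, 70]},
    {"dp": [-288, -188.5, 79]},
    {"dp": [-288, -188.5, 79]},
    {"dp": [-288, -188.5, 79]},
  ],
  fingers=1,
  grip_force=30,
)

```text
schema error: expected keys dp, yaw
```

Call:
carry_out(
  targets=[
    {"dp": [-20, -13, 0], "yaw": 0},
    {"dp": [-60, -39, 0], "yaw": 0},
    {"dp": [-105, -69, 0], "yaw": 0},
    {"dp": [-150, -98, 10], "yaw": 0},
    {"dp": [-195, -128, 30], "yaw": 0},
    {"dp": [-240, -157, 50], "yaw": 0},
    {"dp": [-275, -180, 70], "yaw": 0},
    {"dp": [-288, -188.5, 79], "yaw": 0},
    {"dp": [-288, -188.5, 79], "yaw": 0},
    {"dp": [-288, -188.5, 79], "yaw": 0},
  ],
  fingers=1,
  grip_force=30,
)

```text
clock: 1.55
eef_pos: [438.3, 286.1, 160.9]
tcp_rot: [3.141, 0.0, 2.731]
contact_force: [-0.8, -0.6, 0.1]
opening: 1.004
grasp_force: 0.0
```

```bash
python3 - <<'E'
from h import *
a=r.grab_frame("scene");b=r.grab_frame("top");print(r.sense()["eef_pos"].round(1))
x=np.hstack([cv2.resize(a[80:280,270:430],(400,500),interpolation=2),cv2.resize(b[130:290,80:208],(400,500),interpolation=2)])
cv2.imwrite("pics/c1.png",x[:,:,::-1])
E
```

```text
[438.2 286.3 161. ]
```

View pics/c1.png

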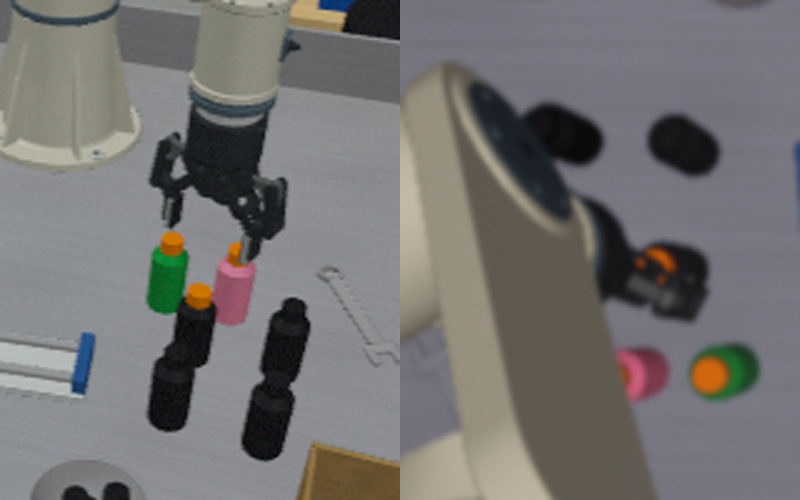

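The fingers straddle the orange-capped bottle (scene crop cap at (199,290)), clear of its neighbours. Descending.

Call:
carry_out(
  targets=[
    {"dp": [0, 1, 15], "yaw": 0},
    {"dp": [0, 1, 35], "yaw": 0},
    {"dp": [0, 1, 60], "yaw": 0},
    {"dp": [0, 1, 85], "yaw": 0},
    {"dp": [0, 1, 105], "yaw": 0},
    {"dp": [0, 1, 115], "yaw": 0},
    {"dp": [0, 1, 118], "yaw": 0},
    {"dp": [0, 1, 118], "yaw": 0},
  ],
)

```text
clock: 2.65
eef_pos: [438.9, 286.3, 42.5]
tcp_rot: [3.141, 0.0, 2.731]
contact_force: [-0.0, -0.7, 0.7]
opening: 1.001
grasp_force: 0.0
```

Call:
carry_out(
  targets=[
    {"dp": [0, 0, 0], "yaw": 0},
    {"dp": [0, 0, 0], "yaw": 0},
    {"dp": [0, 0, 0], "yaw": 0},
    {"dp": [0, 0, 0], "yaw": 0},
    {"dp": [0, 0, 0], "yaw": 0},
    {"dp": [0, 0, 0], "yaw": 0},
    {"dp": [0, 0, 0], "yaw": 0},
    {"dp": [0, 0, 0], "yaw": 0},
  ],
  fingers=-1,
  grip_force=30,
)

```text
clock: 3.65
eef_pos: [439.0, 286.2, 42.8]
tcp_rot: [3.141, 0.0, 2.731]
contact_force: [-1.3, -0.8, 5.9]
opening: 0.509
grasp_force: 29.9
```

Call:
carry_out(
  targets=[
    {"dp": [0, 0, -5], "yaw": 0},
    {"dp": [0, 0, -18], "yaw": 0},
    {"dp": [0, 0, -40], "yaw": 0},
    {"dp": [0, 0, -70], "yaw": 0},
    {"dp": [0, 0, -100], "yaw": 0},
    {"dp": [0, 0, -130], "yaw": 0},
    {"dp": [0, 0, -153], "yaw": 0},
    {"dp": [0, 0, -165], "yaw": 0},
    {"dp": [0, 0, -168], "yaw": 0},
    {"dp": [0, 0, -168], "yaw": 0},
  ],
)

```text
clock: 4.9
eef_pos: [438.4, 285.9, 209.8]
tcp_rot: [-3.141, -0.0, 2.731]
contact_force: [-0.3, 0.4, -1.4]
opening: 0.507
grasp_force: 30.8
```

```bash
python3 - <<'E'
from h import *
s=r.sense();p=s["eef_pos"];print(p,s["opening"],s["grasp_force"])
for w in((400,180),(385,60),(385,-60),(410,-145),(550,-145)):print(w,dp(p,(*w,210),2.731))
E
```

```text
[438.4298111  285.90947884 209.78354487] 0.5070299076987081 30.788052678108215
(400, 180) [  -7.  -112.4   -0.2]
(385, 60) [-4.120e+01 -2.285e+02 -2.000e-01]
(385, -60) [-8.910e+01 -3.385e+02 -2.000e-01]
(410, -145) [-1.459e+02 -4.064e+02 -2.000e-01]
(550, -145) [-2.743e+02 -3.506e+02 -2.000e-01]
```

Call:
carry_out(
  targets=[
    {"dp": [-1, -15, 0], "yaw": 2},
    {"dp": [-3, -45, 0], "yaw": 6},
    {"dp": [-5, -80, 0], "yaw": 12},
    {"dp": [-7, -115, 0], "yaw": 18},
    {"dp": [-18, -153, 0], "yaw": 24},
    {"dp": [-29, -190, 0], "yaw": 30},
    {"dp": [-41, -228, 0], "yaw": 36},
    {"dp": [-57, -265, 0], "yaw": 42},
    {"dp": [-73, -302, 0], "yaw": 48},
    {"dp": [-89, -338, 0], "yaw": 54},
    {"dp": [-110, -365, 0], "yaw": 59},
    {"dp": [-125, -382, 0], "yaw": 59},
  ],
)

```text
clock: 6.4
eef_pos: [399.6, -115.7, 209.6]
tcp_rot: [-3.14, -0.0, 1.697]
contact_force: [-0.3, 0.3, -1.7]
opening: 0.508
grasp_force: 30.9
```

```bash
python3 - <<'E'
from h import *
s=r.sense();p=s["eef_pos"];y=s["tcp_rot"][2];print(p,y,s["opening"],s["grasp_force"])
for w in((410,-145,210),(551.4,-144.7,170)):print(w,dp(p,w,y))
E
```

```text
[ 399.62881543 -115.66559911  209.63657779] 1.6968886473516598 0.5084521050180256 30.91412365436554
(410, -145, 210) [-30.4   6.6  -0.4]
(551.4, -144.7, 170) [-47.9 146.9  39.6]
```

Call:
carry_out(
  targets=[
    {"dp": [-20, 4, 0], "yaw": 0},
    {"dp": [-32, 20, 0], "yaw": 0},
    {"dp": [-36, 50, 5], "yaw": 0},
    {"dp": [-40, 85, 15], "yaw": 0},
    {"dp": [-44, 115, 27], "yaw": 0},
    {"dp": [-47, 137, 36], "yaw": 0},
    {"dp": [-48, 146, 39], "yaw": 0},
    {"dp": [-48, 147, 40], "yaw": 0},
    {"dp": [-48, 147, 40], "yaw": 0},
    {"dp": [-48, 147, 40], "yaw": 0},
  ],
)

```text
clock: 7.65
eef_pos: [552.3, -142.6, 170.7]
tcp_rot: [3.141, 0.0, 1.701]
contact_force: [-0.1, 0.1, -1.4]
opening: 0.511
grasp_force: 31.0
```

```bash
python3 - <<'E'
from h import *
s=r.sense();p=s["eef_pos"];y=s["tcp_rot"][2];print(p,y,s["opening"],s["grasp_force"])
a=r.grab_frame("scene");b=r.grab_frame("top")
O=((5,150,120),(18,255,255))
print("orange s",blobs(a,*O,(150,100,230,225)),"t",blobs(b,*O,(300,130,380,220),2))
x=np.hstack([cv2.resize(a[100:230,120:250],(400,400),interpolation=2),cv2.resize(b[110:240,260:390],(400,400),interpolation=2)])
cv2.imwrite("pics/c2.png",x[:,:,::-1])
E
```

```text
[ 552.29739651 -142.588642    170.71495368] 1.7007344647666796 0.5110318348766943 30.999523401260376
orange s [([188, 149, 4, 9, 13], [189.8, 153.2]), ([181, 152, 6, 1, 6], [183.5, 152.0])] t []
```

View pics/c2.png

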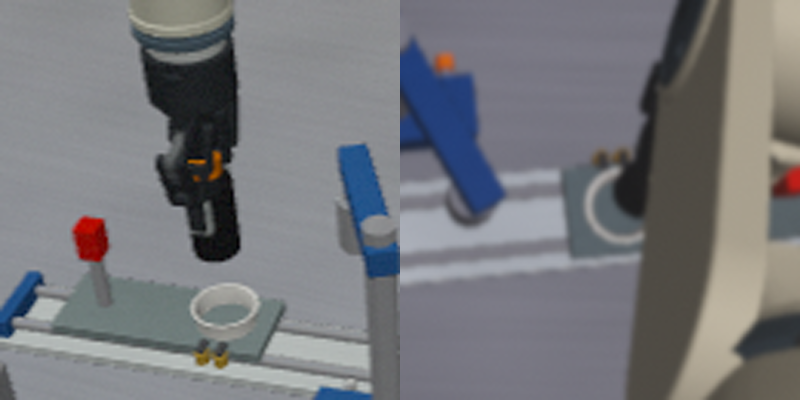

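The bottle hangs slightly left of the ring in the scene view (crop: foot about (217,250), ring (225,304)). The arm hides it from the top camera. I'll measure both in the scene view.

```bash
python3 - <<'E'
from h import *
np.set_printoptions(precision=1,suppress=True)
def proj(n,X):
    K,R,t=cam(n);return cv2.projectPoints(np.float64([X]),R,t,K,None)[0].ravel()
a=r.grab_frame("scene");p=r.sense()["eef_pos"];g=cv2.cvtColor(a,cv2.COLOR_RGB2GRAY)
for row in (176,178,180):print(row,g[row,178:206])
print("ring rows")
for row in range(190,212,2):print(row,a[row,176:212].min(1))
for z in(128,140):print("pred axis",z,proj("scene",(p[0],p[1],z)))
for z in(40,60):print("pred nest",z,proj("scene",(551.4,-144.7,z)))
print(proj("scene",(551.4,-144.7+10,60))-proj("scene",(551.4,-144.7,60)),proj("scene",(561.4,-144.7,60))-proj("scene",(551.4,-144.7,60)))
E
```

```text
176 [141 142 142 111  51  39  44  64  67  69  55  34  19  22  15  20  24  21
  19  40 123 144 142 142 142 142 144 143]
178 [142 140 141 126  75  22  21  21  23  24  20  11  20  19  17  21  18  14
  13  17 121 144 144 144 144 144 146 145]
180 [143 142 143 142 104  34  17  22  20  19  23  18  16  16  21  22  24   8
  20  18 119 144 144 145 144 145 146 145]
ring rows
190 [141 142 143 141 140 141 141 140 140 140 141 140 140 140 138 139 138 137
 138 137 139 139 138 141 141 139 140 140 140 140 139 141 140 141 144 141]
192 [113 130 138 139 141 139 141 141 142 143 143 144 141 140 156 168 177 185
 185 181 179 171 156 142 138 138 138 138 139 141 139 140 138 139 139 141]
194 [110 109 108 108 106 107 108 109 118 150 180 173 158 157 158 160 159 159
 159 158 159 162 163 167 188 186 159 140 140 139 139 139 137 137 138 139]
196 [109 110 107 107 111 108 107 143 165 155 146 149 150 153 155 155 155 154
 152 150 151 150 153 156 159 160 188 179 136 133 142 141 141 142 141 140]
198 [108 112 110 107 108 109 161 155 135 132 139 142 144 145 147 147 152 146
 142 139 138 146 143 141 147 153 164 179 151 112 112
[... 359 characters left out ...]
7 164 174 144 113 113 112 111 110 111 110
 112 111 112 146 181 170 137 121 116 111 111 112 113 112 111  86  77 128]
206 [111 111 112 113 112 109 112 111 124 122 120 118 137 146 149 160 165 154
 133 127 130 133 131 131 129 126 120 113 112 110 112 113  87  73 110 127]
208 [111 110 111 111 110 110 108 109 110 123 129 129 131 133 135 136 139 139
 140 140 138 141 139 142 121 108 112 110 111 113 113  87  88 159 177 177]
210 [111 113 111 110 109 112 114 112 104  89  79  94 102 118 133 140 140 143
 137 128 115 111 112 111 111 113 111 115 111 110  86  87 162 182 182 182]
pred axis 128 [190.3 180.4]
pred axis 140 [189.8 177. ]
pred nest 40 [193.3 203.7]
pred nest 60 [192.6 198.5]
[3.1 0.7] [-1.6  2.1]
```

Ring observed at (192.9,198.8) and bottle axis at (190.0,180). The bottle is within about 1 mm of being over the nest. Descending with a small correction.

Call:
carry_out(
  targets=[
    {"dp": [-0.6, -0.6, 12], "yaw": 0},
    {"dp": [-0.6, -0.6, 30], "yaw": 0},
    {"dp": [-0.6, -0.6, 46], "yaw": 0},
    {"dp": [-0.6, -0.6, 56], "yaw": 0},
    {"dp": [-0.6, -0.6, 61], "yaw": 0},
    {"dp": [-0.6, -0.6, 65], "yaw": 0},
    {"dp": [-0.6, -0.6, 69], "yaw": 0},
    {"dp": [-0.6, -0.6, 72], "yaw": 0},
    {"dp": [-0.6, -0.6, 75], "yaw": 0},
    {"dp": [-0.6, -0.6, 75], "yaw": 0},
  ],
)

```text
clock: 9.05
eef_pos: [552.2, -143.2, 95.1]
tcp_rot: [-3.141, -0.0, 1.701]
contact_force: [-0.8, -0.7, -1.1]
opening: 0.507
grasp_force: 31.0
```

Call:
carry_out(
  targets=[
    {"dp": [0, 0, 3], "yaw": 0},
    {"dp": [0, 0, 6], "yaw": 0},
    {"dp": [0, 0, 8], "yaw": 0},
    {"dp": [0, 0, 9.5], "yaw": 0},
    {"dp": [0, 0, 10.5], "yaw": 0},
    {"dp": [0, 0, 11], "yaw": 0},
    {"dp": [0, 0, 11], "yaw": 0},
  ],
)

```text
clock: 9.93
eef_pos: [552.3, -143.2, 84.3]
tcp_rot: [-3.142, 0.0, 1.701]
contact_force: [0.2, -0.2, -1.0]
opening: 0.509
grasp_force: 31.0
```

Call:
carry_out(
  targets=[
    {"dp": [0, 0, 0.5], "yaw": 0},
    {"dp": [0, 0, 1], "yaw": 0},
    {"dp": [0, 0, 1.5], "yaw": 0},
    {"dp": [0, 0, 1.5], "yaw": 0},
  ],
)

```text
clock: 10.42
eef_pos: [552.3, -143.3, 82.9]
tcp_rot: [3.142, 0.0, 1.701]
contact_force: [-0.9, -0.1, 0.6]
opening: 0.508
grasp_force: 31.2
```

Call:
carry_out(
  targets=[
    {"dp": [0, 0, 0.3], "yaw": 0},
    {"dp": [0, 0, 0.6], "yaw": 0},
    {"dp": [0, 0, 0.6], "yaw": 0},
  ],
)

```text
clock: 10.8
eef_pos: [552.3, -143.3, 82.8]
tcp_rot: [3.141, 0.0, 1.701]
contact_force: [-2.2, 0.2, 8.9]
opening: 0.508
grasp_force: 31.7
```

On the floor (force up to 9 N). Releasing.

Call:
carry_out(
  targets=[
    {"dp": [0, 0, -0.5], "yaw": 0},
    {"dp": [0, 0, -0.5], "yaw": 0},
    {"dp": [0, 0, -0.5], "yaw": 0},
    {"dp": [0, 0, -0.5], "yaw": 0},
    {"dp": [0, 0, -0.5], "yaw": 0},
    {"dp": [0, 0, -0.5], "yaw": 0},
    {"dp": [0, 0, -0.5], "yaw": 0},
    {"dp": [0, 0, -0.5], "yaw": 0},
  ],
  fingers=1,
)

```text
clock: 11.8
eef_pos: [552.3, -143.2, 82.7]
tcp_rot: [-3.142, -0.0, 1.701]
contact_force: [0.2, 1.4, 0.4]
opening: 0.995
grasp_force: 0.0
```

Call:
carry_out(
  targets=[
    {"dp": [0, 0, -5], "yaw": 0},
    {"dp": [0, 0, -15], "yaw": 0},
    {"dp": [0, 0, -35], "yaw": 0},
    {"dp": [0, 0, -60], "yaw": 0},
    {"dp": [0, 0, -90], "yaw": 0},
    {"dp": [0, 0, -115], "yaw": 0},
    {"dp": [0, 0, -125], "yaw": 0},
    {"dp": [0, 0, -130], "yaw": 0},
    {"dp": [0, 0, -130], "yaw": 0},
  ],
)

```text
clock: 12.92
eef_pos: [552.0, -143.1, 212.3]
tcp_rot: [-3.141, -0.0, 1.701]
contact_force: [-1.4, -0.6, -0.7]
opening: 0.999
grasp_force: 0.0
```

```bash
python3 - <<'E'
from h import *
s=r.sense();p=s["eef_pos"];y=s["tcp_rot"][2];print(p,y,s["contact_force"])
a=r.grab_frame("scene")
print("red s",blobs(a,(0,170,100),(4,255,255),(100,150,220,220)),"orange",blobs(a,(5,150,120),(18,255,255),(150,100,230,225)))
cv2.imwrite("pics/c3.png",cv2.resize(a[90:250,100:260],(600,600),interpolation=2)[:,:,::-1])
e=np.array([-.127,.992])
for h in(567.5,-269.3),: 
  for b in(60,30):
    w=np.array(h)-e*b;print(b,w,dp(p,(*w,p[2]),y))
E
```

```text
[ 552.01489111 -143.13894048  212.28374663] 1.7010388504271572 [-1.38421628 -0.62501447 -0.74583108]
red s [([144, 171, 11, 14, 119], [149.2, 177.1])] orange [([185, 175, 10, 10, 80], [189.9, 179.1])]
60 [ 575.12 -328.82] [-187.1   -1.2   -0. ]
30 [ 571.31 -299.06] [-157.1   -1.1   -0. ]
```

View pics/c3.png

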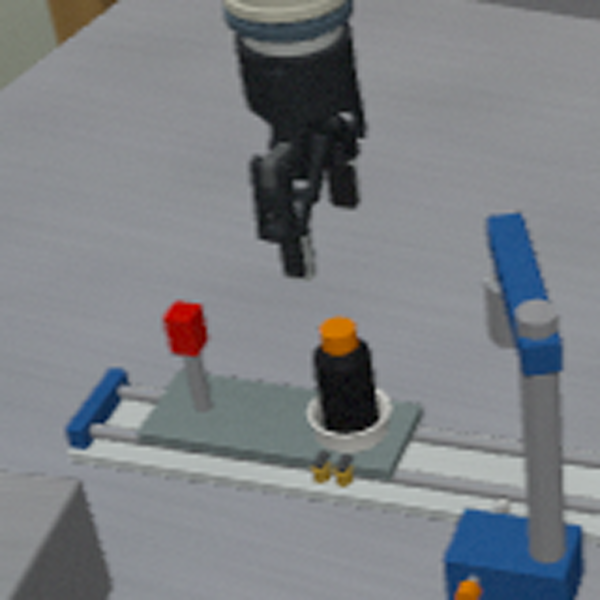

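The bottle stands upright in the ring and the carriage has not moved. In the crop the cap is at (338,335), ring (349,415), handle (186,330). Tool x lies along the slide, so I go behind the handle with fingers shut.

Call:
carry_out(
  targets=[
    {"dp": [-15, -1, 0], "yaw": 0},
    {"dp": [-45, -1, 0], "yaw": 0},
    {"dp": [-80, -1, 0], "yaw": 0},
    {"dp": [-115, -1, 0], "yaw": 0},
    {"dp": [-150, -1, 0], "yaw": 0},
    {"dp": [-177, -1, 0], "yaw": 0},
    {"dp": [-187, -1, 10], "yaw": 0},
    {"dp": [-187, -1, 35], "yaw": 0},
    {"dp": [-187, -1, 65], "yaw": 0},
    {"dp": [-187, -1, 88], "yaw": 0},
    {"dp": [-187, -1, 96], "yaw": 0},
    {"dp": [-187, -1, 96], "yaw": 0},
  ],
  fingers=-1,
)

```text
clock: 14.48
eef_pos: [575.3, -328.3, 116.2]
tcp_rot: [-3.141, -0.001, 1.701]
contact_force: [0.1, 0.1, 0.8]
opening: 0.003
grasp_force: 0.0
```

Call:
carry_out(
  targets=[
    {"dp": [5, 0, 0], "yaw": 0},
    {"dp": [12, 0, 0], "yaw": 0},
    {"dp": [20, 0, 0], "yaw": 0},
    {"dp": [26, 0, 0], "yaw": 0},
    {"dp": [30, 0, 0], "yaw": 0},
    {"dp": [34, 0, 0], "yaw": 0},
    {"dp": [38, 0, 0], "yaw": 0},
    {"dp": [42, 0, 0], "yaw": 0},
    {"dp": [46, 0, 0], "yaw": 0},
    {"dp": [50, 0, 0], "yaw": 0},
  ],
)

```text
clock: 15.72
eef_pos: [569.1, -279.1, 116.7]
tcp_rot: [3.141, 0.0, 1.701]
contact_force: [0.2, -2.1, -1.2]
opening: 0.001
grasp_force: 0.8
```

```bash
python3 - <<'E'
from h import *
print(r.sense()["contact_force"])
a=r.grab_frame("scene");b=r.grab_frame("top")
print("red s",blobs(a,(0,170,100),(4,255,255),(100,150,220,220)),"orange",blobs(a,(5,150,120),(18,255,255),(150,100,230,225)))
cv2.imwrite("pics/c4.png",np.hstack([cv2.resize(a[110:260,110:260],(400,400),interpolation=2),cv2.resize(b[90:240,250:400],(400,400),interpolation=2)])[:,:,::-1])
E
```

```text
[ 0.19363983 -2.11213468 -1.19624026]
red s [([148, 171, 11, 14, 124], [152.7, 177.6])] orange [([189, 175, 10, 10, 81], [193.6, 179.5])]
```

View pics/c4.png

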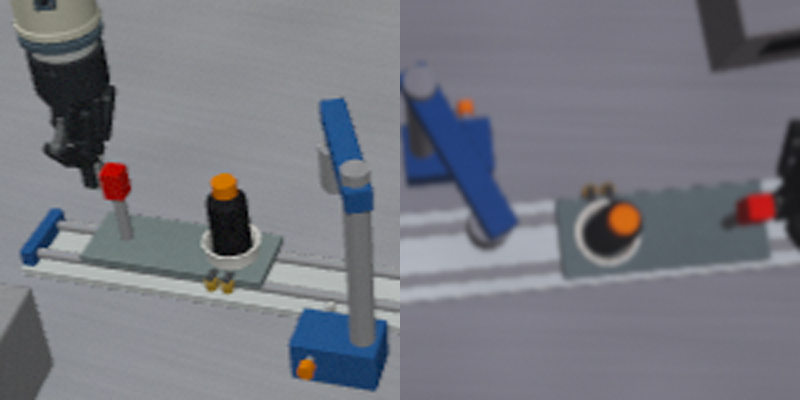

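The fingers push the handle with 2 N, and the bottle is still seated (top crop cap (624,220), ring (607,230)). Chuck at crop (485,228) puts the catch about 138 mm from the start. Pushing 80 mm smoothly, then feeling for it.

Call:
carry_out(
  targets=[
    {"dp": [4, 0, 0], "yaw": 0},
    {"dp": [10, 0, 0], "yaw": 0},
    {"dp": [18, 0, 0], "yaw": 0},
    {"dp": [26, 0, 0], "yaw": 0},
    {"dp": [34, 0, 0], "yaw": 0},
    {"dp": [42, 0, 0], "yaw": 0},
    {"dp": [50, 0, 0], "yaw": 0},
    {"dp": [58, 0, 0], "yaw": 0},
    {"dp": [66, 0, 0], "yaw": 0},
    {"dp": [73, 0, 0], "yaw": 0},
    {"dp": [78, 0, 0], "yaw": 0},
    {"dp": [80, 0, 0], "yaw": 0},
  ],
)

```text
clock: 17.32
eef_pos: [558.5, -199.5, 116.7]
tcp_rot: [-3.141, -0.0, 1.701]
contact_force: [0.6, -2.4, -0.3]
opening: 0.003
grasp_force: 0.8
```

Call:
carry_out(
  targets=[
    {"dp": [2, 0, 0], "yaw": 0},
    {"dp": [4, 0, 0], "yaw": 0},
    {"dp": [6, 0, 0], "yaw": 0},
    {"dp": [8, 0, 0], "yaw": 0},
    {"dp": [10, 0, 0], "yaw": 0},
  ],
)

```text
clock: 17.95
eef_pos: [557.3, -189.9, 116.7]
tcp_rot: [-3.142, 0.0, 1.701]
contact_force: [-0.2, -1.8, 0.9]
opening: 0.001
grasp_force: 0.8
```

```bash
python3 - <<'E'
from h import *
s=r.sense();print(s["contact_force"],s["eef_pos"])
a=r.grab_frame("scene");b=r.grab_frame("top")
print("orange s",blobs(a,(5,150,120),(18,255,255),(150,140,330,260)),"t",blobs(b,(5,150,120),(18,255,255),(240,110,400,220)))
for n,(x0,y0,x1,y1),z in(("scene",(195,190,235,240),30),):print("brass",blobs(a,(12,90,70),(30,255,255),(x0,y0,x1,y1),3))
E
```

```text
[-0.16535342 -1.78617589  0.93541615] [ 557.34479754 -189.85239329  116.69270125]
orange s [([220, 179, 10, 10, 82], [224.7, 183.7]), ([222, 245, 6, 7, 35], [224.4, 248.0])] t [([272, 128, 5, 4, 18], [274.0, 129.7]), ([292, 170, 11, 12, 94], [297.1, 175.4])]
brass [([217, 218, 5, 6, 20], [219.4, 220.8]), ([223, 219, 5, 6, 19], [225.5, 221.9])]
```

Call:
carry_out(
  targets=[
    {"dp": [1.5, 0, 0], "yaw": 0},
    {"dp": [3, 0, 0], "yaw": 0},
    {"dp": [4.5, 0, 0], "yaw": 0},
    {"dp": [6, 0, 0], "yaw": 0},
  ],
)

```text
clock: 18.55
eef_pos: [556.5, -183.9, 116.6]
tcp_rot: [-3.141, -0.0, 1.701]
contact_force: [0.3, -2.2, -1.3]
opening: 0.0
grasp_force: 0.8
```

Call:
carry_out(
  targets=[
    {"dp": [1.5, 0, 0], "yaw": 0},
    {"dp": [3, 0, 0], "yaw": 0},
    {"dp": [4.5, 0, 0], "yaw": 0},
    {"dp": [6, 0, 0], "yaw": 0},
  ],
)

```text
clock: 19.05
eef_pos: [555.7, -177.9, 116.6]
tcp_rot: [-3.141, -0.0, 1.701]
contact_force: [0.8, -2.0, -1.0]
opening: 0.002
grasp_force: 0.8
```

Call:
carry_out(
  targets=[
    {"dp": [1, 0, 0], "yaw": 0},
    {"dp": [2, 0, 0], "yaw": 0},
    {"dp": [3, 0, 0], "yaw": 0},
    {"dp": [4, 0, 0], "yaw": 0},
  ],
)

```text
clock: 19.55
eef_pos: [555.2, -174.0, 116.7]
tcp_rot: [-3.141, -0.0, 1.701]
contact_force: [0.3, -1.2, -1.6]
opening: 0.003
grasp_force: 0.8
```

Call:
carry_out(
  targets=[
    {"dp": [1, 0, 0], "yaw": 0},
    {"dp": [2, 0, 0], "yaw": 0},
    {"dp": [3, 0, 0], "yaw": 0},
    {"dp": [4, 0, 0], "yaw": 0},
  ],
)

```text
clock: 20.05
eef_pos: [555.1, -172.2, 116.7]
tcp_rot: [3.141, 0.004, 1.702]
contact_force: [0.1, -15.1, -5.2]
opening: -0.005
grasp_force: 7.1
```

The roller is met (15 N). Easing over it.

Call:
carry_out(
  targets=[
    {"dp": [1, 0, 0], "yaw": 0},
    {"dp": [2, 0, 0], "yaw": 0},
    {"dp": [2, 0, 0], "yaw": 0},
  ],
)

```text
clock: 20.42
eef_pos: [554.7, -169.5, 116.7]
tcp_rot: [3.141, 0.002, 1.701]
contact_force: [0.2, -8.2, -3.4]
opening: -0.003
grasp_force: 4.6
```

Call:
carry_out(
  targets=[
    {"dp": [1, 0, 0], "yaw": 0},
    {"dp": [2, 0, 0], "yaw": 0},
    {"dp": [2, 0, 0], "yaw": 0},
  ],
)

```text
clock: 20.8
eef_pos: [554.4, -166.9, 116.7]
tcp_rot: [3.141, 0.001, 1.701]
contact_force: [-0.1, -6.3, -4.0]
opening: 0.002
grasp_force: 3.1
```

Call:
carry_out(
  targets=[
    {"dp": [1, 0, 0], "yaw": 0},
    {"dp": [2, 0, 0], "yaw": 0},
    {"dp": [2, 0, 0], "yaw": 0},
  ],
)

```text
clock: 21.18
eef_pos: [554.1, -164.2, 116.7]
tcp_rot: [3.141, 0.0, 1.701]
contact_force: [0.3, -3.4, -2.1]
opening: -0.001
grasp_force: 1.7
```

Call:
carry_out(
  targets=[
    {"dp": [1, 0, 0], "yaw": 0},
    {"dp": [2, 0, 0], "yaw": 0},
    {"dp": [2, 0, 0], "yaw": 0},
  ],
)

```text
clock: 21.55
eef_pos: [553.7, -161.8, 116.8]
tcp_rot: [-3.142, -0.001, 1.701]
contact_force: [-0.9, 0.7, -0.2]
opening: 0.001
grasp_force: 0.0
```

Force gone: the carriage was drawn past the crest. Backing off and checking.

Call:
carry_out(
  targets=[
    {"dp": [-3, 0, 0], "yaw": 0},
    {"dp": [-12, 0, 0], "yaw": 0},
    {"dp": [-25, 0, 0], "yaw": 0},
    {"dp": [-40, 0, 0], "yaw": 0},
    {"dp": [-50, 0, 0], "yaw": 0},
    {"dp": [-50, 0, 0], "yaw": 0},
  ],
)

```text
clock: 22.3
eef_pos: [560.3, -212.8, 116.6]
tcp_rot: [3.141, 0.0, 1.7]
contact_force: [0.1, 0.0, -0.2]
opening: 0.001
grasp_force: 0.0
```

```bash
python3 - <<'E'
from h import *
s=r.sense();print(s["contact_force"],s["eef_pos"])
a=r.grab_frame("scene");b=r.grab_frame("top")
Rd=((0,170,100),(4,255,255))
rs=blobs(a,*Rd,(120,150,260,230));rt=blobs(b,*Rd,(290,140,410,200));print(rs,rt)
h=two(rs[0][1],rt[0][1]);print("handle",h,"travel from start",(h-[567.8,-269.6,119.5])[:2]@[-.127,.992])
o=blobs(a,(5,150,120),(18,255,255),(150,140,330,260));print("orange",o)
cv2.imwrite("pics/c5.png",np.hstack([cv2.resize(a[140:265,150:275],(400,400),interpolation=2),cv2.resize(b[105:230,240:365],(400,400),interpolation=2)])[:,:,::-1])
E
```

```text
[ 0.11699299  0.01594498 -0.22943742] [ 560.29987459 -212.77224242  116.63227282]
[([187, 176, 10, 15, 116], [191.8, 182.9])] [([332, 168, 9, 9, 73], [336.2, 172.1])]
handle [ 552.00445769 -140.33755936  119.5259776 ] travel from start 130.23437499038943
orange [([230, 182, 8, 9, 59], [233.7, 186.0]), ([221, 246, 7, 8, 37], [223.7, 249.4])]
```

View pics/c5.png

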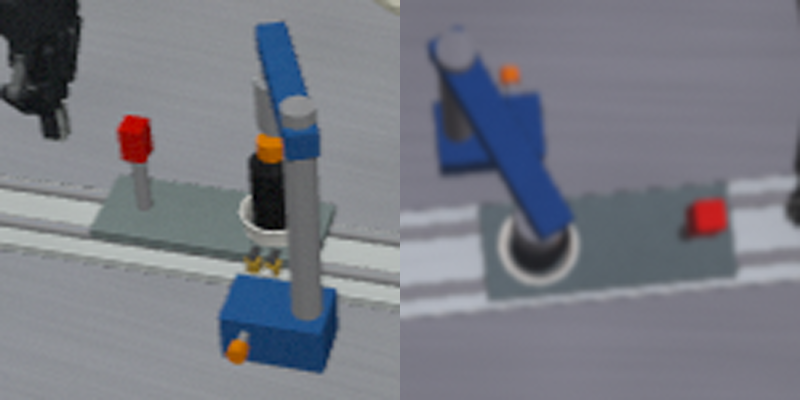

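The bottle is upright under the head, but the knob (223.7,249.4) is pushed back about 5 mm from its free place (224.4,248.0). The carriage probably sits just at the crest, so I'll push a few mm more.

Call:
carry_out(
  targets=[
    {"dp": [10, 0, 0], "yaw": 0},
    {"dp": [25, 0, 0], "yaw": 0},
    {"dp": [38, 0, 0], "yaw": 0},
    {"dp": [46, 0, 0], "yaw": 0},
    {"dp": [49, 0, 0], "yaw": 0},
    {"dp": [50, 0, 0], "yaw": 0},
    {"dp": [51, 0, 0], "yaw": 0},
    {"dp": [51, 0, 0], "yaw": 0},
  ],
)

```text
clock: 23.4
eef_pos: [553.7, -161.4, 116.7]
tcp_rot: [3.142, 0.0, 1.701]
contact_force: [0.4, -1.3, -0.4]
opening: -0.001
grasp_force: 0.0
```

```bash
cat >chk.py <<'E'
from h import *
s=r.sense();print(s["contact_force"].round(1),s["eef_pos"].round(1))
Rd=((0,170,100),(4,255,255));H=[];Kn=[]
for i in range(4):
    a=r.grab_frame("scene");b=r.grab_frame("top")
    H.append(two(blobs(a,*Rd,(120,150,260,230))[0][1],blobs(b,*Rd,(290,140,410,200))[0][1])[:2]@[-.127,.992])
    f=lambda im,x0,y0,x1,y1:(lambda w:[(w*X).sum()/w.sum() for X in np.mgrid[y0:y1,x0:x1][::-1]])(np.clip(im[y0:y1,x0:x1,0].astype(float)-im[y0:y1,x0:x1,2]-40,0,None))
    Kn.append(f(a,216,241,232,256)+f(b,268,124,280,136))
print("travel",np.mean(H)-np.dot([567.8,-269.6],[-.127,.992]),"knob",np.mean(Kn,0).round(2))
E
python3 chk.py; python3 - <<'E'
import cv2,numpy as np
im=cv2.imread("pics/s0.png")[:,:,::-1];b=cv2.imread("pics/t0.png")[:,:,::-1]
f=lambda im,x0,y0,x1,y1:(lambda w:[(w*X).sum()/w.sum() for X in np.mgrid[y0:y1,x0:x1][::-1]])(np.clip(im[y0:y1,x0:x1,0].astype(float)-im[y0:y1,x0:x1,2]-40,0,None))
print("free",np.round(f(im,216,241,232,256)+f(b,268,124,280,136),2))
E
```

```text
[ 0.4 -1.3 -0.4] [ 553.7 -161.4  116.7]
travel 129.95207669839496 knob [223.72 249.25 273.91 127.8 ]
free [224.28 247.86 274.15 129.55]
```

Call:
carry_out(
  targets=[
    {"dp": [1, 0, 0], "yaw": 0},
    {"dp": [2, 0, 0], "yaw": 0},
    {"dp": [2, 0, 0], "yaw": 0},
    {"dp": [2, 0, 0], "yaw": 0},
  ],
)

```text
clock: 24.3
eef_pos: [553.4, -159.2, 116.7]
tcp_rot: [3.142, 0.0, 1.701]
contact_force: [0.1, 0.1, -0.1]
opening: 0.002
grasp_force: 0.0
```

```bash
python3 chk.py
```

```text
[ 0.1  0.1 -0.1] [ 553.4 -159.2  116.7]
travel 137.45079370924105 knob [224.1  248.33 274.06 129.04]
```

The carriage snapped on by 7.5 mm and the knob is back to about 1.5–2 mm: caught. Backing away.

Call:
carry_out(
  targets=[
    {"dp": [-5, 0, 0], "yaw": 0},
    {"dp": [-20, 0, 0], "yaw": 0},
    {"dp": [-40, 0, 0], "yaw": 0},
    {"dp": [-60, 0, 0], "yaw": 0},
    {"dp": [-75, 0, 0], "yaw": 0},
    {"dp": [-80, 0, 0], "yaw": 0},
    {"dp": [-80, 0, 0], "yaw": 0},
  ],
)

```text
clock: 25.58
eef_pos: [563.6, -238.8, 116.5]
tcp_rot: [-3.141, -0.0, 1.7]
contact_force: [-0.3, 0.4, 0.0]
opening: -0.0
grasp_force: 0.0
```

```bash
python3 chk.py; python3 - <<'E'
from h import *
a=r.grab_frame("scene");b=r.grab_frame("top")
cv2.imwrite("pics/c6.png",np.hstack([cv2.resize(a[140:265,150:275],(400,400),interpolation=2),cv2.resize(b[105:230,240:365],(400,400),interpolation=2)])[:,:,::-1])
E
```

```text
[-0.3  0.4  0. ] [ 563.6 -238.8  116.5]
travel 137.76704827411092 knob [224.11 248.33 274.06 129.04]
```

View pics/c6.png

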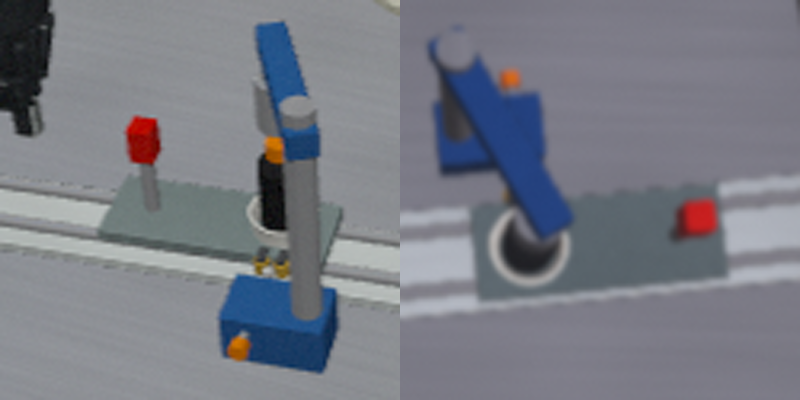

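The bottle is upright in the ring under the chuck (scene crop cap (275,150), ring (268,220)). The catch sits between the rollers and the arm is clear. Handing in.

```bash
python3 -c "
from rig import r
print(r.sign_off())"
```

```text
the job is handed in; nothing more can be done
None
```

I stood the orange-capped bottle in the ring and pushed the carriage until the catch clicked in between the rollers; the last pictures showed the bottle upright under the head and the arm clear, and I handed the job in (no verdict was returned).

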